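Work the stuck kneading tool off the food processor and put it in its tray

ROBOT

A 6-joint arm with a two-finger parallel gripper is mounted at the origin on a cart in front of the work surface, level with it; the furniture and walls round the work are solid. World frame = base frame: x ahead of the robot, y to its left, z up, the work surface at z = 0. Lengths are in m, angles in rad, forces in N, time in s.
With the tool pointing down it reaches from about 0.375 to 0.9 m from the base axis. Payload 3.1 kg.
Tool frame: the origin (TCP) lies on the centre line of the jaws, within the pads' length; the fingertips stand 25 mm ahead of it and the grasp point (between the pads) lies 6 mm ahead of it (manip.tip_extent is the distance from the TCP to the fingertips, in m); z points along the fingers, y is the line along which they close (so a half turn about z gives the same grasp; the last joint's range is limited). The gripper opens to 85 mm and grips with 20 to 120 N. Pads are 22 mm wide; open, the fingers measure 114 mm over their backs; the gripper's body (76 mm by 85 mm) begins 54 mm behind the grasp point. The pads swing forward as they close: fully open they stand 13 mm farther back than shut.
Start: joints at [1.004, 0.527, 1.433, -0, 1.181, -0.178], TCP at [0.236, 0.579, 0.256] pointing down, gripper open.
Joint ranges: [-3.08, 3.08], [-0.75, 2.2], [0.22, 2.44], [-1.43, 4.57], [0, 2.65], [-2.85, 2.85]. Speed limits (rad/s): [2.79, 2.79, 3.14, 3.14, 3.14, 3.14].

INTERFACE

Orientations are given as a unit quaternion [x, y, z, w].
In Python, from station import readout, imaging, order, manip gives the robot as it stands.
- The arm moves only by the tool move_arm, never from a script. Its argument "rows" is a list of rows, each a list of 7 numbers: the turn, a rotation vector about the tool's x, y, z in degrees, then the shift along the tool's x, y, z in mm, then the closure, from 0 (fully open) to 1 (shut). A call has 1 to 12 rows; each row is the pose to reach, as a shift and turn from the pose commanded when the call began, along the tool's axes at that moment; what a row does not reach only later rows make up. A row lasts 1/12 s, in which the tool goes at most 41.7 mm and 7.16 degrees, less where a joint would pass 70% of its speed; a pose out of reach is approached as far as the arm can. A call with a gripper value outside its range is refused whole. The fingers move at their own pace and stop on an object; "squeeze" is the grip in N (left out, the last holds). Time passes only in rows, so rows that repeat a pose let the fingers close. It gives the time, the measured TCP pose, the force, the opening and the grip force at its end, in the units of the state.
- readout.sense(): the state, without advancing time (a new reading comes with each control period).
- imaging.snapshot(name): name is "side" or "top" or "wrist"; returns a dict with "img" (420x560x3 uint8, red, green, blue), "z_map" (420x560 float32, m along the optical axis (not along the pixel's ray), 0 where there is no reading), "fovy" (degrees; the focal length in pixels is half the picture's height over the tangent of half this angle, whatever the lens; pixels are square), "cx", "cy" (the principal point, pixels), "rvec" (rotation vector, rad) and "tvec" (3), from world to camera coordinates, as OpenCV has them. Camera axes: x right, y down, z forward; pixel columns grow to the right and rows downward; lengths in m; the calibration is good to about 2 mm. A picture is of the moment at which its call begins.
- order.sign_off(): hands the job in; it is judged then, once.
The state is a dict: "t": time; "q": joint angles; "qd": joint speeds; "tau": joint torques, N m; "tcp_pos": TCP position; "tool_rot": TCP orientation; "force": force on the tool from outside, world axes, zero at the start; "ft_torque": the same for the moment, N m; "finger_gap": opening from 0.0 (shut) to 1.0 (fully open); "gripper_force": force on a finger pad.
Only numpy, scipy, OpenCV 4.12 (cv2) and the standard library are available. Lean on these libraries where they do the work, as an engineer would, in place of code of your own. Each camera call takes 0.05 s, during which the arm holds its last target. There are 200 camera calls.

TASK

The orange kneading tool is stuck on the steel spindle of the food processor's white motor base: work it off by twisting it back and forth while pulling up gently, so that the motor base is never pulled up out of its grey cradle. Lay the tool down on its side on the bare worktop and let go of it, then take it again round its middle and put it lying flat in the blue tray. Do not drop it, and leave the mug and the jar where they are.

Things in the scene. Friction and masses are not known exactly. Their poses are not given: they have to be found in the camera images.
- stem: orange plastic kneading tool, 126 mm long, 0.2 kg. Origin: centre of its open foot; z runs from foot to grip (up while on the spindle). Hub 42 (x) by 34 (y) mm to z = 87 mm, two paddles 10 mm thick out to x = +-34 mm at z 10 to 46 mm, above z = 87 mm a flat grip 46 (x) by 14 (y) mm. Lying on its flat side it is 34 mm high and steady. Its yaw on the spindle varies
- stem_grip (a point): centre of the tool's flat grip, 108 mm above its foot; pinch across the 14 mm thickness (the tool's y axis); same axes as the tool
- stem_middle (a point): point on the tool's axis, 63 mm from its foot, close to its centre of mass, in the plain part of the hub (42 mm wide in x, 34 mm in y); same axes as the tool
- cradle: grey plastic cradle, 166 x 146 mm with a 16 mm rim, fixed to the worktop; origin: centre of its underside, z up. In it stands the white motor base, 148 x 128 mm, a dial on its front (-x); the tool's foot rests on its black shoulder, 58 mm above the worktop
- motor_base (a joint): height in m by which the motor base has been pulled up out of the cradle (0 = fully down, at most 0.04). It moves only up and down, cannot turn, and is kept down by its weight alone (0.75 kg, varying by a tenth), so that with the tool a pull of about 9 N lifts it; more than 0.008 counts as pulled out
- spindle_tip (a point): centre of the top end of the round steel spindle, 20 mm across, 36 mm tall above the shoulder, 12 mm from the cradle's centre along its +x. Sprung clips in the tool's bore clamp it over the first 16 mm of the way up; a straight pull slides them only at 18 to 26 N, but while the tool turns (0.2 to 0.3 Nm) a few N slide it up, some 2 to 3 mm per swing of 1 rad
- tray: open blue plastic tray, 190 (x) by 145 (y) by 30 mm, walls and floor 5 mm, fixed; origin: centre of its underside, z up. The tool fits along the tray's x axis. Cradle and tray stand left and right, either way round, with a clear strip of worktop at least 130 mm wide between them, straight ahead of the robot (a spoon lies at its near end)
- jar_1: glass jar with red lid, 65 x 65 x 100 mm, loose bystander; origin: centre of its underside
- mug_1: white mug with a green pattern, 82 x 112 x 94 mm, loose bystander; origin: centre of its underside
There are look-alikes about, which are no part of the job. There is more than one size of the stem; the job needs the middle-sized.

How it is judged:
By the outcome, as a careful person would: the job done as asked, in the order asked, and still so for the second after the job is handed in, with the robot touching nothing.
It also fails if it takes over 72 s, if anything falls off the work surface, if the arm or the gripper's body presses on something with over 40 N, if the wrist force passes 120 N, or if a joint passes its speed limit or range.

## Working session

There is one attempt and no reset: what is moved stays moved. The work goes in short steps, Python scripts to look and compute and a tool call to move; the robot and the scene stay as the last step left them, time stands still between calls to the robot, and variables do not carry over. Pictures are saved under pics/ and viewed, at most 10 in all, crops included, and the job is handed in when it is done.

Besides the shell and the picture viewer there is one more tool, called after ">>>" as a command line: name --pt "numbers of a row" for each row, then --argument value for the rest. move_arm: Moves the arm, as the interface text tells. Its arguments: {"type":"object","properties":{"rows":{"type":"array"},"squeeze":{"type":"number"}},"required":["rows"]}

```bash
mkdir -p pics; ls
cat > h.py <<'E'
import numpy as np, cv2
from station import readout, imaging, order, manip
from scipy.spatial.transform import Rotation as R
def snap(n):
    s=imaging.snapshot(n); h=s['img'].shape[0]; f=h/2/np.tan(np.radians(s['fovy'])/2)
    z=s['z_map']; v,u=np.mgrid[:z.shape[0],:z.shape[1]]
    P=np.stack([(u-s['cx'])/f*z,(v-s['cy'])/f*z,z],-1)
    M=R.from_rotvec(np.ravel(s['rvec'])).as_matrix()
    W=(P-np.ravel(s['tvec']))@M
    W[z==0]=np.nan
    return s['img'],W
def save(n,img): cv2.imwrite('pics/'+n,cv2.cvtColor(img,cv2.COLOR_RGB2BGR))
E
python3 - <<'E'
from h import *
for n in('top','side'):
    i,W=snap(n); save(n+'0.png',i); np.savez('/tmp/'+n,i=i,W=W)
print(readout.sense(), manip.tip_extent)
E
```

```text
pics
{'t': 0.1, 'q': array([ 1.00449439e+00,  5.28383027e-01,  1.43379508e+00, -2.40722089e-05,
        1.18140506e+00, -1.78521554e-01]), 'qd': array([-1.56954873e-04, -1.33620616e-03, -2.47003638e-03,  6.21105028e-05,
       -8.91302173e-04,  3.46801088e-04]), 'tau': array([-2.97757315e-04, -4.43303382e+01, -1.78585696e+01, -2.29752141e-04,
        3.91658919e-03,  1.57168358e-05]), 'tcp_pos': array([0.23599352, 0.57807654, 0.25541874]), 'tool_rot': array([ 1.92673053e-01,  9.81262505e-01, -9.31087953e-04, -3.51770855e-04]), 'force': array([ 0.1505873 , -0.14096702,  0.11537338]), 'ft_torque': array([-0.05016401, -0.01173694,  0.0132266 ]), 'gripper_force': 0.0, 'finger_gap': 0.9997194291357265} 0.025
```

View pics/top0.png

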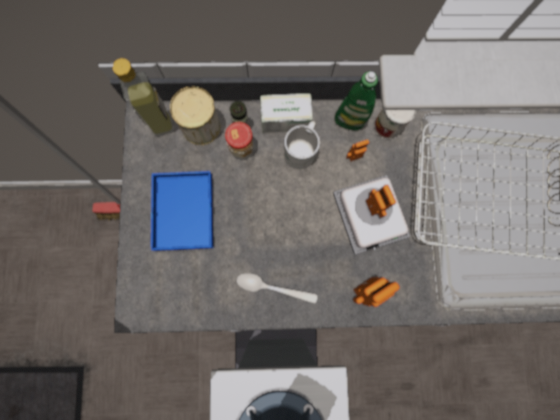

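View pics/side0.png

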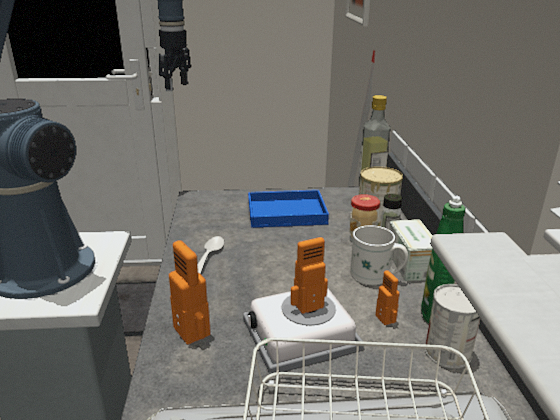

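The orange candidates in the top view are:
- Large tool, top (378,292) and side (190,300): stands on the worktop.
- Small tool, top (358,150) and side (388,300): stands on the worktop.
- Middle-sized tool, top (381,200) and side (310,275): sits on the motor base's spindle. This is the one I want.

The tray is at top (183,211), the mug at (302,147), the jar at (240,138) and the spoon at (275,289).

Run:
```python
from h import *
d=np.load('/tmp/top.npz');i,W=d['i'],d['W']
e=np.load('/tmp/side.npz');j,V=e['i'],e['W']
print('W at px',[(p,W[p[1],p[0]].round(3)) for p in [(381,200),(358,150),(378,292),(183,211),(302,147),(240,138),(275,289)]])
def rect(name,P):
    r=cv2.minAreaRect(P[:,:2].astype(np.float32)*1000); print(name,len(P),np.round(r[0]),np.round(r[1]),round(r[2],1), 'z',P[:,2].min().round(3),P[:,2].max().round(3))
hs=lambda a:cv2.cvtColor(a,cv2.COLOR_RGB2HSV)
def org(a,X):
    h=hs(a); m=(h[...,0]>3)&(h[...,0]<17)&(h[...,1]>170)&(h[...,2]>60); return m&np.isfinite(X[...,0])
for a,X,n in((i,W,'top'),(j,V,'side')):
    m=org(a,X).astype(np.uint8); k,l,s,c=cv2.connectedComponentsWithStats(m)
    for q in range(1,k):
        if s[q,4]>60:
            P=X[l==q]; rect(n+str(s[q,:4]),P)
            for lo in np.arange(.05,.2,.02):
                Q=P[(P[:,2]>lo)&(P[:,2]<lo+.02)]
                if len(Q)>15: rect('   %.2f'%lo,Q)
            t=P[P[:,2]>P[:,2].max()-.006]
            if len(t)>4: rect('   topend',t)
h=hs(i); b=(h[...,0]>105)&(h[...,0]<125)&(h[...,1]>150)
rect('tray',W[b&np.isfinite(W[...,0])])
h=hs(j); b=(h[...,0]>105)&(h[...,0]<125)&(h[...,1]>150)
Q=V[b&np.isfinite(V[...,0])];Q=Q[(Q[:,2]>.025)&(Q[:,2]<.035)];rect('trayrim side',Q)
reg=np.zeros(i.shape[:2],bool);reg[170:255,330:415]=1
hh=hs(i)
w=reg&(hh[...,1]<40)&(hh[...,2]>150)&np.isfinite(W[...,0])
rect('white',W[w]); 
g=reg&(W[...,2]>.008)&(W[...,2]<.025); rect('cradle rim',W[g])
print(i.shape); 
save('crop.png',np.hstack([cv2.resize(j[220:350,160:420],(780,390))]))
```

```text
W at px [((381, 200), array([ 0.521, -0.228,  0.142])), ((358, 150), array([ 0.662, -0.203,  0.064])), ((378, 292), array([ 0.326, -0.202,  0.163])), ((183, 211), array([0.531, 0.231, 0.005])), ((302, 147), array([ 0.694, -0.072,  0.004])), ((240, 138), array([0.684, 0.081, 0.097])), ((275, 289), array([0.335, 0.005, 0.018]))]
top[348 141  20  19] 213 [ 664. -202.] [36. 18.] 89.8 z 0.005 0.098
   0.05 69 [ 663. -205.] [31. 17.] 83.4 z 0.05 0.07
   0.07 34 [ 666. -204.] [28.  8.] 89.8 z 0.07 0.089
   0.09 35 [ 668. -205.] [ 6. 28.] 16.1 z 0.09 0.098
   topend 30 [ 669. -205.] [ 6. 28.] 15.6 z 0.092 0.098
top[367 187  27  29] 441 [ 521. -228.] [60. 19.] 21.4 z 0.072 0.187
   0.07 43 [ 520. -225.] [56. 15.] 23.2 z 0.072 0.09
   0.09 80 [ 521. -227.] [60. 19.] 23.7 z 0.09 0.11
   0.11 52 [ 518. -222.] [42. 12.] 39.2 z 0.111 0.129
   0.13 138 [ 521. -224.] [41. 12.] 21.2 z 0.13 0.15
   0.15 29 [ 521. -229.] [36.  3.] 21.5 z 0.15 0.169
   0.17 99 [ 523. -232.] [38.  9.] 18.3 z 0.17 0.187
   topend 55 [ 523. -233.] [37.  7.] 18.2 z 0.181 0.187
top[354 278  45  28] 784 [ 322. -210.] [45. 73.
[... 1161 characters left out ...]
z 0.11 0.13
   0.13 179 [ 322. -229.] [14. 56.] 47.3 z 0.13 0.15
   0.15 343 [ 324. -223.] [16. 61.] 33.4 z 0.15 0.17
   topend 178 [ 325. -223.] [14. 56.] 32.5 z 0.165 0.171
side[376 271  23  54] 848 [ 667. -214.] [23. 44.] 38.9 z -0.0 0.096
   0.05 222 [ 668. -209.] [24. 33.] 17.5 z 0.05 0.07
   0.07 111 [ 667. -211.] [ 9. 36.] 28.0 z 0.07 0.09
   0.09 62 [ 669. -211.] [ 9. 31.] 17.3 z 0.09 0.096
   topend 60 [ 669. -211.] [ 9. 31.] 17.3 z 0.09 0.096
tray 4546 [529. 230.] [187. 144.] 1.5 z -0.002 0.034
trayrim side 389 [527.  33.] [546. 190.] 89.2 z 0.025 0.034
white 2252 [ 519. -246.] [151. 144.] 16.4 z -0.003 0.183
cradle rim 484 [ 514. -237.] [168. 145.] 16.5 z 0.008 0.025
(420, 560, 3)
```

View pics/crop.png

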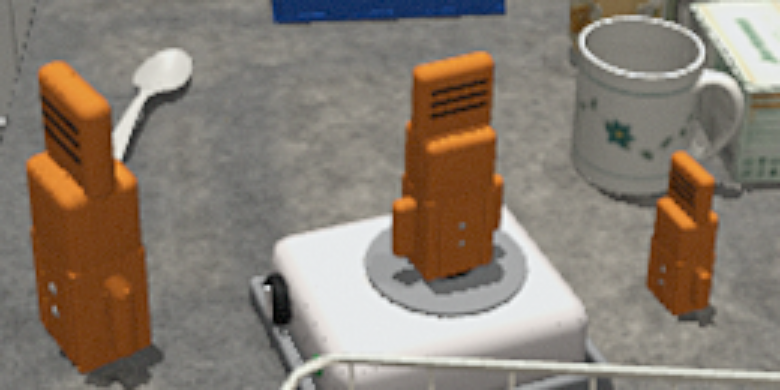

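The middle tool is the one on the spindle: its top is at z≈0.185 = 58+126 mm. In the crop it is at (450,165), with the large tool at (90,210) and the small one at (690,235). I'll pinch it across its 46 mm width from above, so I can later tilt it about the closing axis and lay it on its flat side.

```bash
cat >> h.py <<'E'
def rel(p,xang,tilt=0,start=None):
    """row (deg, mm) from the present pose to TCP p, tool x at world angle xang (pointing down), then tilted about tool y"""
    s=readout.sense() if start is None else start
    A=R.from_quat(s['tool_rot']); B=R.from_euler('z',xang,degrees=True)*R.from_euler('x',180,degrees=True)*R.from_euler('y',tilt,degrees=True)
    print('row',(A.inv()*B).as_rotvec(degrees=True).round(1),(A.inv().apply(np.array(p)-s['tcp_pos'])*1000).round(1),'z dir',B.apply([0,0,1]).round(2))
def st():
    s=readout.sense(); A=R.from_quat(s['tool_rot']).as_matrix()
    print('t',round(s['t'],2),'p',s['tcp_pos'].round(4),'xang',np.degrees(np.arctan2(A[1,0],A[0,0])).round(1),'zdir',A[:,2].round(3),'F',s['force'].round(1),'T',s['ft_torque'].round(2),'gap',round(s['finger_gap'],3),round(s['gripper_force'],1),'q',s['q'].round(2))
E
python3 -c "
from h import *
rel((.38,.17,.256),132); rel((.5245,-.2345,.24),107)"
```

```text
row [-0.1  0.  25.8] [-287.6 -323.3   -0. ] z dir [ 0.  0. -1.]
row [-0.1  0.  50.8] [-574.3 -643.1   16.5] z dir [ 0.  0. -1.]
```

>>> move_arm --pt "0 0 51 -574 -643 16 0" --pt "0 0 51 -574 -643 16 0" --pt "0 0 51 -574 -643 16 0" --pt "0 0 51 -574 -643 16 0" --pt "0 0 51 -574 -643 16 0" --pt "0 0 51 -574 -643 16 0" --pt "0 0 51 -574 -643 16 0" --pt "0 0 51 -574 -643 16 0" --pt "0 0 51 -574 -643 16 0" --pt "0 0 51 -574 -643 16 0" --pt "0 0 51 -574 -643 16 0" --pt "0 0 51 -574 -643 16 0" --squeeze 90

```text
t: 1.1
tcp_pos: [0.4035, 0.1055, 0.247]
tool_rot: [0.596, 0.803, -0.0, -0.0]
force: [0.5, 1.1, -0.8]
finger_gap: 1.001
gripper_force: 0.0
```

```bash
python3 -c "
from h import *
st(); rel((.5245,-.2345,.24),107)"
```

```text
t 1.1 p [0.4035 0.1055 0.247 ] xang 106.8 zdir [-0.  0. -1.] F [ 0.5  1.1 -0.8] T [-0.01 -0.03 -0.02] gap 1.001 0.0 q [-0.01  0.26  1.94  0.    0.94 -0.31]
row [-0.  -0.  -0.2] [-360.5   17.7    6.9] z dir [ 0.  0. -1.]
```

>>> move_arm --pt "0 0 0 -350 18 6 0" --pt "0 0 0 -350 18 6 0" --pt "0 0 0 -350 18 6 0" --pt "0 0 0 -350 18 6 0" --pt "0 0 0 -350 18 6 0" --pt "0 0 0 -350 18 6 0" --pt "0 0 0 -350 18 6 0" --pt "0 0 0 -350 18 6 0" --pt "0 0 0 -350 18 6 0" --pt "0 0 0 -350 18 6 0" --pt "0 0 0 -350 18 6 0" --pt "0 0 0 -350 18 6 0"

```text
t: 2.1
tcp_pos: [0.5207, -0.2211, 0.2404]
tool_rot: [0.596, 0.803, 0.0, -0.001]
force: [0.5, 0.4, -0.4]
finger_gap: 0.998
gripper_force: 0.0
```

Run:
```python
from h import *
st(); i,W=snap('wrist'); save('w1.png',i); h=cv2.cvtColor(i,cv2.COLOR_RGB2HSV)
m=(h[...,0]>3)&(h[...,0]<17)&(h[...,1]>170)&(h[...,2]>60)&(W[...,2]>.16)&(np.hypot(W[...,0]-.5245,W[...,1]+.2345)<.06)
P=W[m]; 
for lo in(.16,.178): 
    Q=P[P[:,2]>lo]; r=cv2.minAreaRect(Q[:,:2].astype(np.float32)*1000); print(len(Q),r,Q.max(0))
rel((.5245,-.2345,.176),107)
```

```text
t 2.1 p [ 0.5207 -0.2211  0.2404] xang 106.8 zdir [-0.002  0.002 -1.   ] F [ 0.5  0.4 -0.4] T [ 0.01  0.02 -0.  ] gap 0.998 0.0 q [-0.6   0.47  1.6   0.    1.08 -0.89]
2309 ((525.40234375, -234.6386260986328), (44.1939697265625, 13.150667190551758), 21.11740493774414) [ 0.54646696 -0.22231279  0.18427267]
1706 ((525.39306640625, -234.63502502441406), (44.18842697143555, 13.004218101501465), 20.439857482910156) [ 0.54646696 -0.22269349  0.18427267]
row [-0.1 -0.1 -0.2] [-14.4  -0.4  64.6] z dir [ 0.  0. -1.]
```

View pics/w1.png

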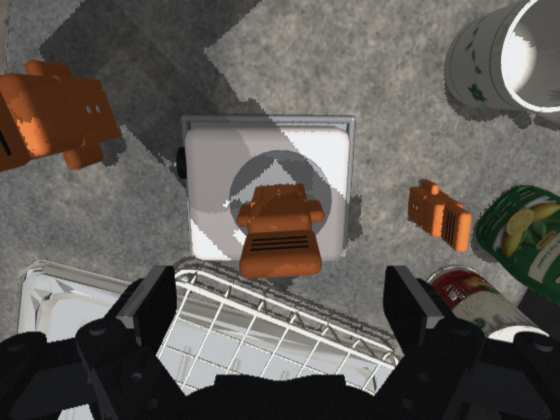

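The wrist view shows the tool's grip at (280,255), between the open fingers. It is centred at (0.5254, -0.2346) with a yaw of about 20.5°.

>>> move_arm --pt "0 0 -4 -12 0 30 0" --pt "0 0 -4 -12 0 50 0" --pt "0 0 -4 -12 0 70 0" --pt "0 0 -4 -12 0 70 0" --pt "0 0 -4 -12 0 70 0" --pt "0 0 -4 -12 0 70 0"

```text
t: 2.65
tcp_pos: [0.5257, -0.2333, 0.1721]
tool_rot: [0.567, 0.823, 0.0, 0.001]
force: [0.0, 0.3, 0.1]
finger_gap: 0.999
gripper_force: 0.0
```

Run:
```python
from h import *
st(); rel((.5254,-.2346,.170),110.5)
```

```text
t 2.65 p [ 0.5257 -0.2333  0.1721] xang 110.9 zdir [ 0.001 -0.001 -1.   ] F [0.  0.3 0.1] T [0.   0.   0.02] gap 0.999 0.0 q [-0.61  0.57  1.64  0.    0.93 -0.98]
row [0.  0.1 0.4] [-1.2 -0.7  2.1] z dir [ 0.  0. -1.]
```

>>> move_arm --pt "0 0 0 -1 0 1 1" --pt "0 0 0 -1 0 1 1" --pt "0 0 0 -1 0 1 1" --pt "0 0 0 -1 0 1 1" --pt "0 0 0 -1 0 1 1" --pt "0 0 0 -1 0 1 1" --pt "0 0 0 -1 0 1 1" --pt "0 0 0 -1 0 1 1" --squeeze 90

```text
t: 3.32
tcp_pos: [0.5256, -0.2355, 0.1714]
tool_rot: [0.568, 0.823, -0.0, 0.001]
force: [-1.1, -0.7, 4.9]
finger_gap: 0.529
gripper_force: 92.7
```

Run:
```python
from h import *
st()
```

```text
t 3.32 p [ 0.5256 -0.2355  0.1714] xang 110.8 zdir [ 0.001 -0.002 -1.   ] F [-1.1 -0.7  4.9] T [-0.08  0.39  0.04] gap 0.529 92.7 q [-0.61  0.57  1.64 -0.    0.93 -0.98]
```

>>> move_arm --pt "0 0 7 0 0 0 1" --pt "0 0 14 0 0 -0.5 1" --pt "0 0 21 0 0 -1 1" --pt "0 0 28 0 0 -1.3 1" --pt "0 0 21 0 0 -1.5 1" --pt "0 0 14 0 0 -1.8 1" --pt "0 0 7 0 0 -2 1" --pt "0 0 0 0 0 -2.3 1" --pt "0 0 -7 0 0 -2.6 1" --pt "0 0 -14 0 0 -2.9 1" --pt "0 0 -21 0 0 -3.2 1" --pt "0 0 -28 0 0 -3.5 1"

```text
t: 4.32
tcp_pos: [0.5252, -0.2348, 0.1726]
tool_rot: [0.35, 0.937, 0.0, -0.001]
force: [0.6, -2.1, -6.9]
finger_gap: 0.527
gripper_force: 92.8
```

Run:
```python
from h import *
st()
```

```text
t 4.32 p [ 0.5252 -0.2348  0.1726] xang 139.1 zdir [-0.001  0.001 -1.   ] F [ 0.6 -2.1 -6.9] T [-0.34 -0.04 -0.09] gap 0.527 92.8 q [-0.61  0.57  1.64  0.    0.94 -1.47]
```

>>> move_arm --pt "0 0 7 0 0 0 1" --pt "0 0 14 0 0 -0.3 1" --pt "0 0 21 0 0 -0.6 1" --pt "0 0 28 0 0 -0.9 1" --pt "0 0 35 0 0 -1.2 1" --pt "0 0 42 0 0 -1.5 1" --pt "0 0 49 0 0 -1.8 1" --pt "0 0 56 0 0 -2.1 1" --pt "0 0 49 0 0 -2.3 1" --pt "0 0 42 0 0 -2.5 1" --pt "0 0 35 0 0 -2.8 1" --pt "0 0 28 0 0 -3.1 1"

```text
t: 5.32
tcp_pos: [0.5251, -0.235, 0.1754]
tool_rot: [0.566, 0.825, -0.0, -0.001]
force: [1.0, -1.0, -8.5]
finger_gap: 0.53
gripper_force: 93.0
```

Run:
```python
from h import *
st()
i,W=snap('side'); np.savez('/tmp/side2',i=i,W=W)
e=np.load('/tmp/side.npz')
h=cv2.cvtColor(e['i'],cv2.COLOR_RGB2HSV); V=e['W']
m=(h[...,1]<40)&(h[...,2]>120)&(np.hypot(V[...,0]-.515,V[...,1]+.237)<.085)&(V[...,2]>.045)&(V[...,2]<.06)
print(m.sum(),np.nanmedian(V[m][:,2]),np.nanmedian(W[m][:,2]), np.nanmean(W[m][:,2]-V[m][:,2]))
```

```text
t 5.32 p [ 0.5251 -0.235   0.1754] xang 111.1 zdir [-0.001  0.    -1.   ] F [ 1.  -1.  -8.5] T [-0.24 -0.16 -0.1 ] gap 0.53 93.0 q [-0.61  0.57  1.63 -0.    0.94 -0.98]
2811 0.05205916244205361 0.052067783438584606 8.279315252652512e-05
```

>>> move_arm --pt "0 0 -7 0 0 0 1" --pt "0 0 -14 0 0 0 1" --pt "0 0 -21 0 0 -0.2 1" --pt "0 0 -28 0 0 -0.5 1" --pt "0 0 -21 0 0 -0.7 1" --pt "0 0 -14 0 0 -1 1" --pt "0 0 -7 0 0 -1.3 1" --pt "0 0 0 0 0 -1.6 1" --pt "0 0 7 0 0 -1.9 1" --pt "0 0 14 0 0 -2.2 1" --pt "0 0 21 0 0 -2.5 1" --pt "0 0 28 0 0 -2.8 1"

```text
t: 6.37
tcp_pos: [0.5257, -0.2348, 0.1786]
tool_rot: [0.753, 0.658, 0.0, -0.0]
force: [1.5, -0.4, -8.2]
finger_gap: 0.527
gripper_force: 93.5
```

```bash
cat >> h.py <<'E'
def base():
    i,W=snap('side'); e=np.load('/tmp/side.npz')
    h=cv2.cvtColor(e['i'],cv2.COLOR_RGB2HSV); V=e['W']
    m=(h[...,1]<40)&(h[...,2]>120)&(np.hypot(V[...,0]-.515,V[...,1]+.237)<.085)&(V[...,2]>.045)&(V[...,2]<.06)
    print('base lift',np.nanmedian(W[m][:,2]-V[m][:,2])); return i,W
E
python3 -c "
from h import *
st();base()"
```

```text
t 6.37 p [ 0.5257 -0.2348  0.1786] xang 82.3 zdir [ 0.  0. -1.] F [ 1.5 -0.4 -8.2] T [-0.14 -0.39  0.03] gap 0.527 93.5 q [-0.61  0.56  1.63  0.    0.95 -0.48]
base lift 2.8880886791406157e-05
```

>>> move_arm --pt "0 0 -7 0 0 -0.2 1" --pt "0 0 -14 0 0 -0.5 1" --pt "0 0 -21 0 0 -0.8 1" --pt "0 0 -28 0 0 -1.1 1" --pt "0 0 -35 0 0 -1.4 1" --pt "0 0 -42 0 0 -1.7 1" --pt "0 0 -49 0 0 -2.0 1" --pt "0 0 -56 0 0 -2.3 1" --pt "0 0 -49 0 0 -2.4 1" --pt "0 0 -42 0 0 -2.7 1" --pt "0 0 -35 0 0 -3.0 1" --pt "0 0 -28 0 0 -3.3 1"

```text
t: 7.42
tcp_pos: [0.5249, -0.2347, 0.1823]
tool_rot: [0.57, 0.822, -0.0, -0.001]
force: [0.2, -0.6, -3.6]
finger_gap: 0.525
gripper_force: 94.1
```

```bash
python3 -c "
from h import *
st();base()"
```

```text
t 7.42 p [ 0.5249 -0.2347  0.1823] xang 110.5 zdir [-0.002  0.    -1.   ] F [ 0.2 -0.6 -3.6] T [ 0.06 -0.04  0.19] gap 0.525 94.1 q [-0.61  0.56  1.63 -0.    0.96 -0.97]
base lift 0.0
```

>>> move_arm --pt "0 0 7 0 0 -0.3 1" --pt "0 0 14 0 0 -0.6 1" --pt "0 0 21 0 0 -1.0 1" --pt "0 0 28 0 0 -1.3 1" --pt "0 0 21 0 0 -1.5 1" --pt "0 0 14 0 0 -1.8 1" --pt "0 0 7 0 0 -2.2 1" --pt "0 0 0 0 0 -2.6 1" --pt "0 0 -7 0 0 -3.0 1" --pt "0 0 -14 0 0 -3.4 1" --pt "0 0 -21 0 0 -3.8 1" --pt "0 0 -28 0 0 -4.1 1"

```text
t: 8.47
tcp_pos: [0.5248, -0.2346, 0.1859]
tool_rot: [0.348, 0.938, 0.0, -0.001]
force: [-1.6, 0.5, -7.9]
finger_gap: 0.529
gripper_force: 94.0
```

```bash
python3 -c "
from h import *
st();base()"
```

```text
t 8.47 p [ 0.5248 -0.2346  0.1859] xang 139.3 zdir [-0.002  0.001 -1.   ] F [-1.6  0.5 -7.9] T [-0.2   0.17 -0.06] gap 0.529 94.0 q [-0.61  0.55  1.63 -0.    0.97 -1.47]
base lift -4.340097362643541e-05
```

>>> move_arm --pt "0 0 7 0 0 -0.2 1" --pt "0 0 14 0 0 -0.5 1" --pt "0 0 21 0 0 -0.8 1" --pt "0 0 28 0 0 -1.1 1" --pt "0 0 35 0 0 -1.4 1" --pt "0 0 42 0 0 -1.7 1" --pt "0 0 49 0 0 -2.0 1" --pt "0 0 56 0 0 -2.3 1" --pt "0 0 49 0 0 -2.6 1" --pt "0 0 42 0 0 -3 1" --pt "0 0 35 0 0 -3.4 1" --pt "0 0 28 0 0 -3.8 1"

```text
t: 9.52
tcp_pos: [0.5256, -0.2348, 0.1912]
tool_rot: [0.566, 0.825, 0.0, 0.0]
force: [-0.2, 0.2, -2.0]
finger_gap: 0.525
gripper_force: 94.6
```

```bash
python3 -c "
from h import *
st();base()"
```

```text
t 9.52 p [ 0.5256 -0.2348  0.1912] xang 111.1 zdir [ 0. -0. -1.] F [-0.2  0.2 -2. ] T [-0.01  0.02  0.04] gap 0.525 94.6 q [-0.61  0.54  1.62  0.    0.97 -0.98]
base lift -2.4944894669316764e-05
```

The clips are free: the force is now just the tool's own weight. I'll lift straight up.

>>> move_arm --pt "0 0 0 0 0 -2 1" --pt "0 0 0 0 0 -5 1" --pt "0 0 0 0 0 -9 1" --pt "0 0 0 0 0 -14 1" --pt "0 0 0 0 0 -20 1" --pt "0 0 0 0 0 -28 1" --pt "0 0 0 0 0 -38 1" --pt "0 0 0 0 0 -50 1" --pt "0 0 0 0 0 -60 1" --pt "0 0 0 0 0 -60 1"

```text
t: 10.4
tcp_pos: [0.527, -0.2358, 0.2537]
tool_rot: [0.568, 0.823, -0.0, 0.003]
force: [0.4, -0.6, -2.0]
finger_gap: 0.526
gripper_force: 94.5
```

Run:
```python
from h import *
st();i,W=base()
m=cv2.cvtColor(i,cv2.COLOR_RGB2HSV); o=(m[...,0]>3)&(m[...,0]<17)&(m[...,1]>170)&(np.abs(W[...,0]-.525)<.06)&(np.abs(W[...,1]+.235)<.06)
print('tool zmin',np.nanmin(W[o][:,2]))
rel((.49,.02,.27),90); rel((.49,.02,.20),90,45); rel((.49,.02,.20),90,-45)
```

```text
t 10.4 p [ 0.527  -0.2358  0.2537] xang 110.8 zdir [ 0.005 -0.003 -1.   ] F [ 0.4 -0.6 -2. ] T [-0.05 -0.03 -0.05] gap 0.526 94.5 q [-0.61  0.46  1.56  0.    1.11 -0.98]
base lift 1.0785071048659278e-05
tool zmin 0.14176426898189023
row [ 0.2  0.2 20.8] [251.7  56.6 -18.2] z dir [ 0. -0. -1.]
row [-8.  44.7 19.8] [251.9  56.4  51.8] z dir [ 0.    0.71 -0.71]
row [  8.3 -44.3  19.6] [251.9  56.4  51.8] z dir [ 0.   -0.71 -0.71]
```

Run:
```python
from h import *
rel((.49,.01,.26),180);rel((.49,.01,.26),180,58);rel((.49,.01,.26),180,-58)
```

```text
row [ -0.    0.2 -69.2] [242.3  53.   -8.2] z dir [ 0.  0. -1.]
row [ 34.9  50.8 -62.9] [242.3  53.   -8.2] z dir [-0.85  0.   -0.53]
row [-34.9 -50.3 -62.9] [242.3  53.   -8.2] z dir [ 0.85 -0.   -0.53]
```

>>> move_arm --pt "0 0 -7 25 5 -1 1" --pt "0 0 -14 50 10 -2 1" --pt "0 0 -21 75 16 -3 1" --pt "0 0 -28 100 21 -4 1" --pt "0 0 -35 125 27 -4 1" --pt "0 0 -42 150 32 -5 1" --pt "0 0 -49 175 38 -6 1" --pt "0 0 -56 200 43 -7 1" --pt "0 0 -63 225 49 -8 1" --pt "0 0 -69 242 53 -8 1" --pt "0 0 -69 242 53 -8 1"

```text
t: 11.37
tcp_pos: [0.4875, 0.0134, 0.2582]
tool_rot: [-0.001, 1.0, 0.001, -0.001]
force: [-0.0, 0.4, -1.8]
finger_gap: 0.526
gripper_force: 94.7
```

Run:
```python
from h import *
st();rel((.49,.01,.22),180,-58)
```

```text
t 11.37 p [0.4875 0.0134 0.2582] xang -179.9 zdir [-0.003  0.002 -1.   ] F [-0.   0.4 -1.8] T [ 0.02  0.01 -0.01] gap 0.526 94.7 q [-0.2   0.34  1.77  0.    1.04 -1.78]
row [  0.2 -58.1   0.1] [-2.6 -3.4 38.2] z dir [ 0.85 -0.   -0.53]
```

>>> move_arm --pt "0 -7 0 0 0 0 1" --pt "0 -14 0 0 0 5 1" --pt "0 -21 0 0 0 10 1" --pt "0 -28 0 0 0 20 1" --pt "0 -35 0 0 0 30 1" --pt "0 -42 0 0 0 40 1" --pt "0 -49 0 0 0 50 1" --pt "0 -56 0 0 0 60 1" --pt "0 -58 0 0 0 70 1" --pt "0 -58 0 0 0 80 1" --pt "0 -58 0 0 0 80 1"

```text
t: 12.28
tcp_pos: [0.5232, 0.043, 0.298]
tool_rot: [0.017, 0.927, -0.02, 0.374]
force: [0.3, -1.1, -1.1]
finger_gap: 0.523
gripper_force: 94.6
```

Run:
```python
from h import *
st();rel((.49,.012,.085),180,-58);rel((.49,.012,.075),180,-58);rel((.46,.012,.03),180,-58)
i,W=snap('side');save('s3.png',i)
```

```text
t 12.28 p [0.5232 0.043  0.298 ] xang 178.7 zdir [ 0.693 -0.05  -0.719] F [ 0.3 -1.1 -1.1] T [0.13 0.61 0.03] gap 0.523 94.6 q [-0.17  0.21  2.14  1.18  0.07 -2.85]
row [ -3.  -14.   -0.6] [171.3 -27.2 131.7] z dir [ 0.85 -0.   -0.53]
row [ -3.  -14.   -0.6] [178.2 -27.  138.9] z dir [ 0.85 -0.   -0.53]
row [ -3.  -14.   -0.6] [231.1 -27.3 150.4] z dir [ 0.85 -0.   -0.53]
```

View pics/s3.png

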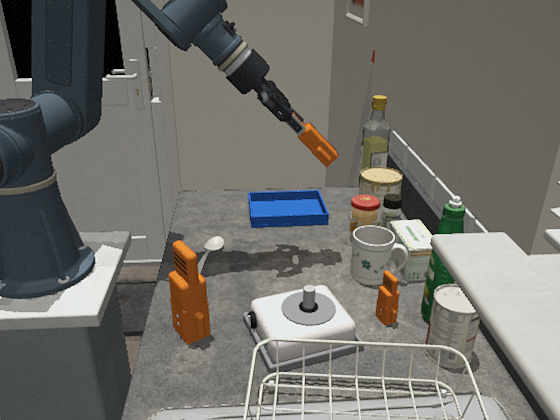

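The side view shows the tool, at (318,143), held firm and tilted outward about 45°, with the wrist fully straight (q5≈0). Outward tilt ends there. I'll go back to vertical and tilt inward instead, since q5 has room that way. The base at (303,315) is fully down with a bare spindle.

Run:
```python
from h import *
rel((.50,.01,.26),180)
d=np.load('/tmp/top.npz');W=d['W'];i=d['i']
h=cv2.cvtColor(i,cv2.COLOR_RGB2HSV)
m=np.zeros(i.shape[:2],bool);m[265:310,230:325]=1
Q=W[m&(h[...,2]>150)&(W[...,2]>.002)];print('spoon',Q.min(0),Q.max(0))
m[:]=0;m[110:170,275:330]=1
Q=W[m&(W[...,2]>.06)&(W[...,2]<.11)];print('mug',np.percentile(Q,2,0),np.percentile(Q,98,0))
m[:]=0;m[115:165,220:260]=1
Q=W[m&(W[...,2]>.06)&(W[...,2]<.105)];print('jar',np.percentile(Q,2,0),np.percentile(Q,98,0))
```

```text
row [-2.4 44.3 -1.9] [ 45.1 -34.   14.2] z dir [ 0.  0. -1.]
spoon [ 0.30162249 -0.09355204  0.00200049] [0.37435352 0.09634289 0.0210845 ]
mug [ 0.63658891 -0.10177904  0.06146253] [ 0.76300545 -0.00511061  0.09462534]
jar [0.66295192 0.05524605 0.06266291] [0.74418259 0.11313212 0.10163716]
```

>>> move_arm --pt "0 7 0 4 -4 1 1" --pt "0 14 0 10 -8 3 1" --pt "0 21 0 18 -12 5 1" --pt "0 28 0 25 -18 7 1" --pt "-1 35 -1 32 -25 10 1" --pt "-2 40 -2 40 -30 12 1" --pt "-2 44 -2 45 -30 14 1" --pt "-2 44 -2 45 -30 14 1" --pt "-2 44 -2 45 -30 14 1" --pt "-2 44 -2 45 -30 14 1"

```text
t: 13.17
tcp_pos: [0.5035, 0.0114, 0.2576]
tool_rot: [0.001, 1.0, -0.004, 0.001]
force: [1.8, -0.5, -1.0]
finger_gap: 0.522
gripper_force: 94.6
```

Run:
```python
from h import *
st();rel((.50,.02,.22),180,45);rel((.50,.02,.09),180,45)
```

```text
t 13.17 p [0.5035 0.0114 0.2576] xang 179.9 zdir [ 0.001 -0.008 -1.   ] F [ 1.8 -0.5 -1. ] T [-0.01 -0.15  0.02] gap 0.522 94.6 q [-0.2   0.36  1.73 -0.01  1.04 -1.76]
row [-0.4 45.1 -0.3] [ 3.5  8.9 37.5] z dir [-0.71  0.   -0.71]
row [-0.4 45.1 -0.3] [  3.7  10.  167.5] z dir [-0.71  0.   -0.71]
```

>>> move_arm --pt "0 7 0 0 3 5 1" --pt "0 14 0 0 6 10 1" --pt "0 21 0 1 9 20 1" --pt "0 28 0 2 9 35 1" --pt "0 35 0 3 9 50 1" --pt "0 42 0 4 9 70 1" --pt "0 45 0 4 9 90 1" --pt "0 45 0 4 9 110 1" --pt "0 45 0 4 9 125 1" --pt "0 45 0 4 9 137 1" --pt "0 45 0 4 9 137 1" --pt "0 45 0 4 9 137 1"

```text
t: 14.17
tcp_pos: [0.4948, 0.0211, 0.1208]
tool_rot: [0.002, 0.924, -0.003, -0.383]
force: [0.6, 0.5, -1.8]
finger_gap: 0.525
gripper_force: 94.6
```

Run:
```python
from h import *
st();rel((.50,.02,.095),180,45);rel((.50,.02,.088),180,45)
i,W=snap('side');h=cv2.cvtColor(i,cv2.COLOR_RGB2HSV)
o=(h[...,0]>3)&(h[...,0]<17)&(h[...,1]>170)&(np.abs(W[...,1]-.02)<.06)&(W[...,0]>.36)&(W[...,0]<.55)
print(np.percentile(W[o],[1,99],axis=0)); save('s4.png',i)
```

```text
t 14.17 p [0.4948 0.0211 0.1208] xang 179.6 zdir [-0.707 -0.004 -0.707] F [ 0.6  0.5 -1.8] T [-0.04 -0.64 -0.05] gap 0.525 94.6 q [-0.13  0.87  1.39 -0.1   1.66 -1.67]
row [-0.2 -0.  -0.3] [-22.   -0.9  14.6] z dir [-0.71  0.   -0.71]
row [-0.2 -0.  -0.3] [-26.9  -0.9  19.5] z dir [-0.71  0.   -0.71]
[[ 0.40533652 -0.01392272  0.03706731]
 [ 0.49980836  0.03810455  0.13214112]]
```

View pics/s4.png

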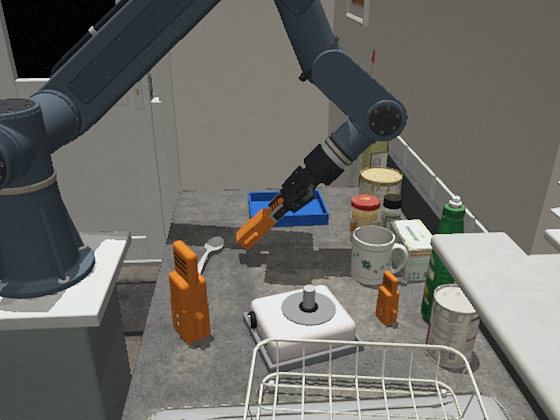

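The side view shows the tool, at (262,222), tilted 45° with its foot about 30 mm above the bare worktop. It is clear of the spoon at (215,245) and the mug at (372,255).

>>> move_arm --pt "0 0 0 -7 0 7 1" --pt "0 0 0 -14 0 14 1" --pt "0 0 0 -18 0 18 1" --pt "0 0 0 -20 0 20 1" --pt "0 0 0 -21 0 21 1" --pt "0 0 0 -21 0 21 1"

```text
t: 14.72
tcp_pos: [0.4953, 0.0211, 0.092]
tool_rot: [0.001, 0.924, -0.003, -0.384]
force: [1.4, 1.0, 3.4]
finger_gap: 0.527
gripper_force: 95.7
```

```bash
python3 -c "
from h import *
st()"
```

```text
t 14.72 p [0.4953 0.0211 0.092 ] xang 179.6 zdir [-0.708 -0.005 -0.706] F [1.4 1.  3.4] T [ 0.07  0.07 -0.06] gap 0.527 95.7 q [-0.13  0.92  1.39 -0.1   1.61 -1.66]
```

>>> move_arm --pt "0 0 0 0 0 0 1" --pt "0 0 0 0 0 0 1" --pt "0 0 0 -9 0 -0.3 1" --pt "0 0 0 -18 0 -0.6 1" --pt "0 0 0 -28 0 -0.8 1" --pt "0 0 0 -37 0 1 1" --pt "0 0 0 -46 0 3 1" --pt "0 0 0 -56 0 6 1" --pt "0 0 0 -62 0 8.5 1" --pt "0 0 0 -68 0 11 1" --pt "0 0 0 -68 0 11 1" --pt "0 0 0 -68 0 11 1" --squeeze 25

```text
t: 15.72
tcp_pos: [0.5348, 0.0204, 0.0355]
tool_rot: [0.001, 0.923, -0.003, -0.384]
force: [0.7, -1.4, 4.1]
finger_gap: 0.524
gripper_force: 97.1
```

Run:
```python
from h import *
st()
i,W=snap('side');h=cv2.cvtColor(i,cv2.COLOR_RGB2HSV)
o=(h[...,0]>3)&(h[...,0]<17)&(h[...,1]>170)&(np.abs(W[...,1]-.02)<.06)&(W[...,0]>.36)&(W[...,0]<.56)
print(np.percentile(W[o],[1,99],axis=0)); save('s5.png',cv2.resize(i[150:290,180:420],(720,420)))
```

```text
t 15.72 p [0.5348 0.0204 0.0355] xang 179.6 zdir [-0.709 -0.005 -0.705] F [ 0.7 -1.4  4.1] T [-0.07  0.53  0.1 ] gap 0.524 97.1 q [-0.12  1.03  1.27 -0.09  1.62 -1.66]
[[ 0.4234199  -0.01420378  0.00424428]
 [ 0.54068066  0.03875221  0.04871351]]
```

View pics/s5.png

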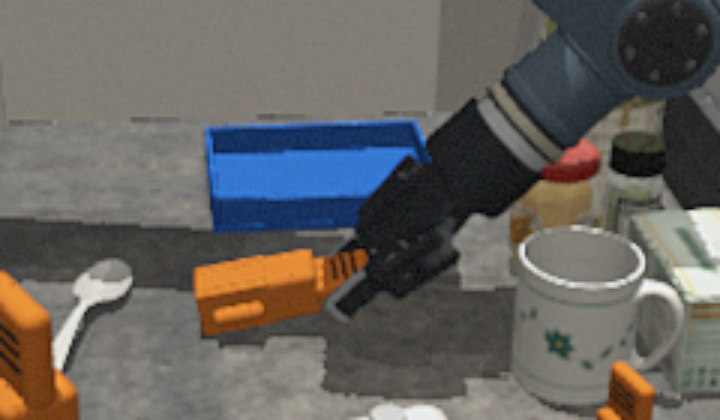

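In the crop the tool, at (265,290), has pivoted between the pads and lies nearly flat on the worktop. The fingertips at (340,310) are still a few mm up, and the mug at (580,300) is untouched. I'll lower the rest of the way.

>>> move_arm --pt "0 0 0 -2 0 1.5 1" --pt "0 0 0 -4 0 3 1" --pt "0 0 0 -6 0 4 1" --pt "0 0 0 -8 0 5 1" --pt "0 0 0 -8 0 5 1" --squeeze 25

```text
t: 16.18
tcp_pos: [0.537, 0.0204, 0.0276]
tool_rot: [0.001, 0.923, -0.003, -0.384]
force: [2.0, -1.2, 9.3]
finger_gap: 0.526
gripper_force: 97.6
```

```bash
python3 -c "
from h import *
st()"
```

```text
t 16.18 p [0.537  0.0204 0.0276] xang 179.6 zdir [-0.71  -0.005 -0.704] F [ 2.  -1.2  9.3] T [-0.04  1.47  0.17] gap 0.526 97.6 q [-0.12  1.05  1.26 -0.09  1.62 -1.66]
```

>>> move_arm --pt "0 0 0 -1.5 0 1 1" --pt "0 0 0 -1.5 0 1 1" --pt "0 0 0 -1.5 0 1 0.42" --pt "0 0 0 -1.5 0 1 0.3" --pt "0 0 0 -1.5 0 1 0.2" --pt "0 0 0 -1.5 0 1 0.1" --pt "0 0 0 -1.5 0 1 0" --pt "0 0 0 -1.5 0 1 0"

```text
t: 16.85
tcp_pos: [0.5378, 0.0207, 0.0238]
tool_rot: [0.001, 0.924, -0.003, -0.383]
force: [0.1, 0.8, -0.4]
finger_gap: 1.005
gripper_force: 0.0
```

```bash
python3 -c "
from h import *
st()
rel((.59,.02,.10),180,45)"
```

```text
t 16.85 p [0.5378 0.0207 0.0238] xang 179.6 zdir [-0.707 -0.005 -0.707] F [ 0.1  0.8 -0.4] T [-0.03 -0.34 -0.06] gap 1.005 0.0 q [-0.12  1.05  1.26 -0.09  1.61 -1.66]
row [-0.3 -0.  -0.3] [ 17.   -1.2 -90.8] z dir [-0.71  0.   -0.71]
```

>>> move_arm --pt "0 0 0 5 0 -5 0" --pt "0 0 0 14 0 -14 0" --pt "0 0 0 28 0 -28 0" --pt "0 0 0 45 0 -45 0" --pt "0 -7 0 60 0 -60 0" --pt "0 -14 0 75 0 -75 0" --pt "0 -21 0 90 0 -90 0" --pt "0 -28 0 105 0 -100 0" --pt "0 -35 0 120 0 -105 0" --pt "0 -42 0 130 0 -105 0" --pt "0 -45 0 135 0 -105 0" --pt "0 -45 0 135 0 -105 0"

```text
t: 17.85
tcp_pos: [0.5132, 0.0224, 0.1964]
tool_rot: [0.0, 1.0, -0.003, 0.0]
force: [-0.3, 0.6, -0.5]
finger_gap: 1.002
gripper_force: 0.0
```

```bash
cat >> h.py <<'E'
def tool(n,name=None):
    i,W=snap(n);h=cv2.cvtColor(i,cv2.COLOR_RGB2HSV)
    o=(h[...,0]>3)&(h[...,0]<17)&(h[...,1]>170)&(W[...,0]>.36)&(W[...,0]<.62)&(W[...,1]>-.12)&(W[...,2]<.12)
    P=W[o]; r=cv2.minAreaRect(P[:,:2].astype(np.float32)*1000)
    print(n,len(P),r,np.percentile(P,[1,99],axis=0).round(4))
    Q=P[P[:,2]>P[:,2].max()-.006]; print('  upper face',len(Q),cv2.minAreaRect(Q[:,:2].astype(np.float32)*1000))
    if name: save(name,i)
E
python3 - <<'E'
from h import *
st(); tool('wrist','w6.png'); tool('top')
E
```

```text
t 17.85 p [0.5132 0.0224 0.1964] xang 180.0 zdir [ 0.    -0.007 -1.   ] F [-0.3  0.6 -0.5] T [ 0.02  0.04 -0.06] gap 1.002 0.0 q [-0.17  0.47  1.77 -0.01  0.9  -1.74]
wrist 8011 ((490.19476318359375, 21.021398544311523), (124.11913299560547, 66.3995132446289), 1.8521227836608887) [[ 0.4295 -0.0113  0.0188]
 [ 0.5496  0.0516  0.0339]]
  upper face 5453 ((470.38812255859375, 20.18623161315918), (84.70230102539062, 42.15069580078125), 0.09451685100793839)Traceback (most recent call last):
  File "<stdin>", line 2, in <module>
  File "h.py", line 30, in tool
    print(n,len(P),r,np.percentile(P,[1,99],axis=0).round(4))
                     ~~~~~~~~~~~~~^^^^^^^^^^^^^^^^^
    return _quantile_unchecked(
        a, q, axis, out, overwrite_input, method, keepdims, weights)
    return _ureduce(a,
                    func=_quantile_ureduce_func,
    ...<5 lines>...
                    overwrite_input=overwrite_input,
                    method=method)
    r = func(a, **kwargs)
    result = _quantile(arr,
                       quantiles=q,
    ...<2 lines>...
                       out=out,
                       weights=wgt)
    slices_having_nans = np.isnan(arr[-1, ...])
                                  ~~~^^^^^^^^^
IndexError: index -1 is out of bounds for axis 0 with size 0
```

View pics/w6.png

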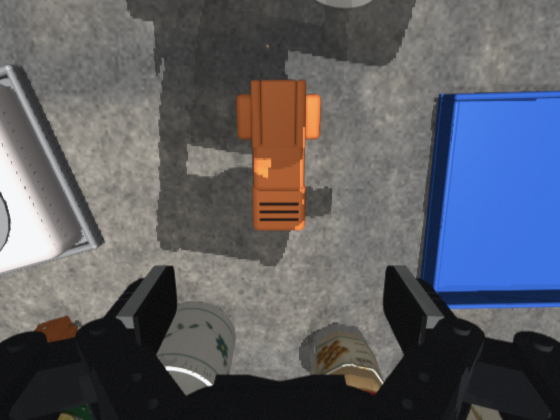

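The wrist view shows the tool lying flat, between (280,80) and (280,230), along world x. Its foot is at x≈0.428, its axis at y≈0.0205 and its upper face at z≈0.034.

>>> move_arm --pt "0 0 0 20 -2 30 0" --pt "0 0 0 20 -2 65 0" --pt "0 0 0 20 -2 100 0" --pt "0 0 0 20 -2 130 0" --pt "0 0 0 20 -2 150 0" --pt "0 0 0 20 -2 162 0" --pt "0 0 0 20 -2 168 0" --pt "0 0 0 20 -2 168 0" --pt "0 0 0 20 -2 168 0"

```text
t: 18.7
tcp_pos: [0.4976, 0.0185, 0.0253]
tool_rot: [0.0, 1.0, -0.003, -0.0]
force: [0.4, -0.2, -0.1]
finger_gap: 1.001
gripper_force: 0.0
```

```bash
python3 -c "
from h import *
st(); rel((.493,.0205,.027),180)"
```

```text
t 18.7 p [0.4976 0.0185 0.0253] xang 180.0 zdir [-0.    -0.007 -1.   ] F [ 0.4 -0.2 -0.1] T [-0.01 -0.03  0.07] gap 1.001 0.0 q [-0.18  0.77  1.9  -0.01  0.47 -1.74]
row [-0.4 -0.  -0. ] [ 4.6  2.  -1.7] z dir [ 0.  0. -1.]
```

>>> move_arm --pt "0 0 0 4 2 -2 0" --pt "0 0 0 4 2 -2 0.2" --pt "0 0 0 4 2 -2 1" --pt "0 0 0 4 2 -2 1" --pt "0 0 0 4 2 -2 1" --pt "0 0 0 4 2 -2 1" --pt "0 0 0 4 2 -2 1" --pt "0 0 0 4 2 -2 1" --pt "0 0 0 4 2 -2 1" --squeeze 60

```text
t: 19.45
tcp_pos: [0.4931, 0.0205, 0.0287]
tool_rot: [0.0, 1.0, -0.004, 0.001]
force: [-0.4, -0.3, 5.5]
finger_gap: 0.483
gripper_force: 61.0
```

```bash
python3 -c "
from h import *
st()"
```

```text
t 19.45 p [0.4931 0.0205 0.0287] xang 180.0 zdir [ 0.001 -0.007 -1.   ] F [-0.4 -0.3  5.5] T [0.05 0.07 0.05] gap 0.483 61.0 q [-0.18  0.76  1.91 -0.01  0.47 -1.74]
```

>>> move_arm --pt "0 0 0 0 0 -5 1" --pt "0 0 0 0 0 -15 1" --pt "0 0 0 0 0 -35 1" --pt "0 0 0 0 0 -60 1" --pt "0 0 0 -5 25 -80 1" --pt "0 0 0 -10 60 -80 1" --pt "0 0 -1 -18 95 -80 1" --pt "0 0 -1 -25 130 -80 1" --pt "0 0 -1 -32 165 -80 1" --pt "0 0 -1 -38 195 -80 1" --pt "0 0 -1 -38 210 -80 1" --pt "0 0 -1 -38 210 -80 1"

```text
t: 20.45
tcp_pos: [0.5307, 0.2347, 0.1071]
tool_rot: [-0.011, 1.0, -0.003, 0.001]
force: [-0.2, -0.3, -1.7]
finger_gap: 0.484
gripper_force: 61.1
```

Run:
```python
from h import *
st()
i,W=snap('wrist'); h=cv2.cvtColor(i,cv2.COLOR_RGB2HSV)
b=(h[...,0]>105)&(h[...,0]<125)&(h[...,1]>150)
for lo,hi in((.02,.04),(0,.012)):
    P=W[b&(W[...,2]>lo)&(W[...,2]<hi)]; print(cv2.minAreaRect(P[:,:2].astype(np.float32)*1000),np.median(P[:,2]))
rel((.531,.230,.035),181)
save('w7.png',i)
```

```text
t 20.45 p [0.5307 0.2347 0.1071] xang -178.8 zdir [ 0.001 -0.005 -1.   ] F [-0.2 -0.3 -1.7] T [-0.06 -0.11 -0.04] gap 0.484 61.1 q [ 0.23  0.68  1.66 -0.01  0.8  -1.36]
((529.8579711914062, 229.78558349609375), (188.99790954589844, 144.54605102539062), 1.5124924182891846) 0.0277211052422396
((530.4473266601562, 229.9742431640625), (180.86917114257812, 139.4752655029297), 1.5694050788879395) 0.003532463126369045
row [-0.4 -0.   0.2] [-0.8 -2.3 71.8] z dir [-0.  0. -1.]
```

View pics/w7.png

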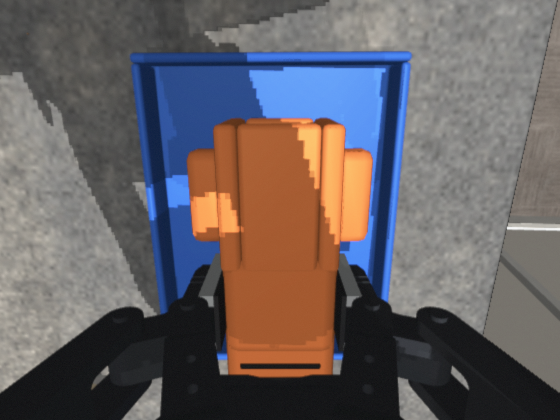

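The wrist view shows the tool held level by its middle, at (280,230), over the middle of the tray, whose rim runs from (135,57) to (408,57).

>>> move_arm --pt "0 0 0 0 -4 15 1" --pt "0 0 0 0 -4 35 1" --pt "0 0 0 0 -4 52 1" --pt "0 0 0 0 -4 62 1" --pt "0 0 0 0 -4 68 1" --pt "0 0 0 0 -4 71 1" --pt "0 0 0 0 -4 73 1" --pt "0 0 0 0 -4 73 1"

```text
t: 21.17
tcp_pos: [0.5312, 0.2264, 0.0341]
tool_rot: [-0.008, 1.0, -0.003, 0.0]
force: [0.5, -0.3, -2.7]
finger_gap: 0.482
gripper_force: 61.2
```

```bash
python3 -c "
from h import *
st()"
```

```text
t 21.17 p [0.5312 0.2264 0.0341] xang -179.0 zdir [ 0.001 -0.007 -1.   ] F [ 0.5 -0.3 -2.7] T [-0.   -0.03 -0.02] gap 0.482 61.2 q [ 0.21  0.79  1.69 -0.01  0.65 -1.37]
```

>>> move_arm --pt "0 0 0 0 0 0.7 1" --pt "0 0 0 0 0 1.4 1" --pt "0 0 0 0 0 1.4 1"

```text
t: 21.42
tcp_pos: [0.5315, 0.2267, 0.0338]
tool_rot: [-0.009, 1.0, -0.003, 0.001]
force: [-0.9, -1.2, 5.5]
finger_gap: 0.484
gripper_force: 62.2
```

```bash
python3 -c "
from h import *
st()"
```

```text
t 21.42 p [0.5315 0.2267 0.0338] xang -179.0 zdir [ 0.002 -0.007 -1.   ] F [-0.9 -1.2  5.5] T [-0.1   0.27  0.03] gap 0.484 62.2 q [ 0.21  0.8   1.69 -0.01  0.65 -1.37]
```

>>> move_arm --pt "0 0 0 0 0 1 0.4" --pt "0 0 0 0 0 0 0.3" --pt "0 0 0 0 0 0 0.25" --pt "0 0 0 0 0 0 0.25" --pt "0 0 0 0 0 -10 0.25" --pt "0 0 0 0 0 -30 0.25" --pt "0 0 0 0 0 -60 0.25" --pt "0 0 0 0 0 -95 0.25" --pt "0 0 0 0 0 -130 0" --pt "0 0 0 0 0 -160 0" --pt "0 0 0 0 0 -160 0" --pt "0 0 0 0 0 -160 0"

```text
t: 22.42
tcp_pos: [0.5319, 0.2281, 0.1947]
tool_rot: [-0.009, 1.0, -0.003, 0.003]
force: [-0.4, -0.4, -1.2]
finger_gap: 0.998
gripper_force: 0.0
```

Run:
```python
from h import *
st(); base(); tool('wrist','w8.png'); i,W=snap('side'); save('s8.png',i)
```

```text
t 22.42 p [0.5319 0.2281 0.1947] xang -179.0 zdir [ 0.005 -0.006 -1.   ] F [-0.4 -0.4 -1.2] T [-0.03  0.07 -0.03] gap 0.998 0.0 q [ 0.22  0.54  1.61 -0.01  0.98 -1.37]
base lift -1.736220893479301e-06
wrist 5637 ((527.2017211914062, 226.3848876953125), (121.87342834472656, 65.48519897460938), 1.07623291015625) [[0.4676 0.1945 0.0238]
 [0.5866 0.2572 0.0388]]
  upper face 3470 ((509.18218994140625, 226.12161254882812), (85.92951965332031, 42.073020935058594), 1.2695086002349854)
```

View pics/s8.png

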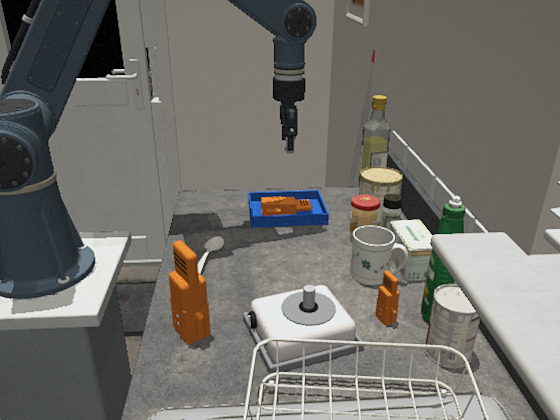

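The side view shows the tool lying flat in the tray at (287,206). The base at (303,320) is fully down, the mug at (373,255) and jar at (365,212) are where they were, and the gripper is clear.

```bash
python3 -c "
from station import order
print(order.sign_off())"
```

```text
the job is handed in; nothing more can be done
None
```

The middle-sized kneading tool is off the spindle with the motor base still fully down; I laid it on the worktop and let go, then regrasped it round its middle and put it flat in the blue tray, and the job was handed in at about 22 s with no verdict shown.

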